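Scan the filter unit, then draw and present its filter plate

ROBOT

A 7-joint arm with a two-finger parallel gripper is mounted at the origin on a cart in front of the work surface, level with it; the furniture and walls round the work are solid. World frame = base frame: x ahead of the robot, y to its left, z up, the work surface at z = 0. Lengths are in m, angles in rad, forces in N, time in s.
With the tool pointing down it reaches from about 0.425 to 1.025 m from the base axis. Payload 9.4 kg.
Tool frame: the origin (TCP) lies on the centre line of the jaws, within the pads' length; the fingertips stand ahead of it and the grasp point (between the pads) lies 11 mm behind it (env.tips_ahead is the z of the fingertips in the tool frame, in m); z points along the fingers, y is the direction in which the jaws open and shut (so a half turn about z gives the same grasp; the last joint's range is limited). The gripper opens to 93 mm and grips with 3 to 60 N. Pads are 15 mm wide; open, the fingers measure 128 mm over their backs; the gripper's body (75 mm by 188 mm) begins 65 mm behind the grasp point.
Start: joints at [1.062, 0.599, -0.003, 1.599, 0.002, 0.943, -0.08], TCP at [0.303, -0.658, 0.227] pointing down, gripper open.
Joint ranges: [-2.57, 2.57], [-0.35, 1.97], [-1.29, 1.29], [0.11, 2.56], [-1.05, 4.19], [0.11, 1.86], [-2.63, 2.63]. Speed limits (rad/s): [2.22, 2.22, 3.01, 3.01, 3.14, 3.14, 3.14].

INTERFACE

Orientations are given as [roll, pitch, yaw] about the fixed x, y, z axes, in that order (R = Rz(yaw) Ry(pitch) Rx(roll)).
In Python, from plant import env gives the robot as it stands.
- The arm moves only by the tool send_rows, never from a script. Its argument "plan" is a list of rows, each an object with "slide": the shift along the world's x, y, z in m, a list of three; "delta_rot": the turn, a rotation vector about the world's x, y, z in rad, a list of three. A call has 1 to 20 rows; each row shifts and turns the commanded pose from where the row before left it; what a row does not reach is not made up. A row lasts 1/12 s, in which the tool goes at most 41.7 mm and 7.16 degrees, less where a joint would pass 70% of its speed; a pose out of reach is approached as far as the arm can. A call is refused whole if a number of a shift passes 0.0417 or a number of a turn 0.125, either way. A call with a gripper value outside its range is refused whole. "claw" is the opening in per cent of the stroke, from 0 (shut) to 100 (fully open), set as the call begins (left out, the last holds). The fingers move at their own pace and stop on an object; "squeeze" is the grip in N (left out, the last holds). Time passes only in rows, so rows that do not move let the fingers close. It gives the time, the measured TCP pose, the force and the opening at its end, in the units of the state.
- env.read_state(): the state, without advancing time (a new reading comes with each control period).
- env.read_camera(name): name is "scene" or "top" or "wrist"; returns (picture, depth): 400x640x3 uint8, red, green, blue; 400x640 float32, m along the optical axis (not along the pixel's ray), 0 where there is no reading.
- env.get_calibration(name): a dict with "fx", "fy", "cx", "cy" (pixels), "R" (3x3) and "t" (3): a world point X has camera coordinates R X + t. Camera axes: x right, y down, z forward; pixel columns grow to the right and rows downward; lengths in m; the calibration is good to about 2 mm. A picture is of the moment at which its call begins: read the wrist's pose just before it. get_calibration takes no time and is no camera call; for the wrist camera it gives the pose at the moment of the call.
- env.finish_job(): hands the job in, once; it reports no verdict.
The state is a dict: "clock": time; "joint_positions": joint angles; "joint_velocities": joint speeds; "tau": joint torques, N m; "position": TCP position; "tool_rot": TCP orientation; "contact_force": force on the tool from outside, world axes, zero at the start; "ft_torque": the same for the moment, N m; "opening": opening from 0.0 (shut) to 1.0 (fully open).
Only numpy, scipy, OpenCV 4.12 (cv2) and the standard library are available. Lean on these libraries where they do the work, as an engineer would, in place of code of your own. Each camera call takes 0.05 s, during which the arm holds its last target.

TASK

Log and inspect the bench filter unit: pick up the wand scanner and hold it steady for a second with its nose about 60 mm from the barcode label on the unit's right side, pointing squarely at it, then lay the scanner back on the bench and let it go. After that swing the unit's cover flap up until it stands open, draw the hidden filter plate out by its tab, and finish while still holding it, steady, upright and clear of everything, in front of the middle of the white inspection panel, its broad face parallel to the panel and about 80 mm from it. Leave the flap open and do not disturb the other things on the bench.

Things in the scene. Friction and masses are not known exactly. Their poses are not given: they have to be found in the camera images.
- unit: Filter unit, fixed to the bench: white open-topped box, 120 (x) x 150 (y) x 95 mm high, walls 5 mm, louvres on the front (-x). Origin under its centre, z up. Inside, the filter plate stands in a vertical slot across the box, 15 mm ahead of the centre (x = -15 mm), its underside 15 mm above the bench; free room of at least 30 mm before and behind the plate. The flap covers the top.
- label (a point): Centre of the barcode label, 44 x 34 mm paper, on the unit's right (-y) side, 55 mm above the bench, 20 mm ahead of the unit's centre. Axes as the unit's; the label looks to -y of the unit.
- flap (a joint): Angle of the cover flap, rad: 0 shut, 1.57 upright, stop at 1.8. It starts shut or a little ajar. Stiff hinge along the unit's y at its far (+x) top edge: the flap stays where it is left; about 2 N at the handle moves it. Flap 118 x 150 x 6 mm, grey, its front edge flush with the unit's front; standing upright its edge is 217 mm above the bench.
- hinge (a point): Middle of the flap's hinge line, 60 mm behind the unit's centre, 98 mm above the bench; axes as the unit's.
- flap_grip (a point): Grip point on the flap's black upright handle block, which is 10 mm (x) x 26 mm (y) x 40 mm high and stands on the flap 90 mm ahead of the hinge, in the middle of its width. The point lies 8 mm below the block's top, 32 mm above the hinge line when shut (29 mm above the flap's upper surface). Axes turn with the flap.
- filter_tab (a point): Centre of the filter plate's tab, 34 mm wide (y) x 12 mm thick (x) x 24 mm high, standing on the middle of the plate's upper edge; hidden under the flap at the start, 79 mm above the bench. Plate (80 g): white frame 12 mm thick (x) x 104 mm wide (y) x 52 mm high, tab as thick as the frame. x is normal to the broad face, z up towards the tab. The plate lifts straight up out of guide rails 45 mm deep with 1.5 mm play.
- filter_middle (a point): Middle of the filter plate's frame, 38 mm below the tab's centre; axes as the plate's.
- scanner_middle (a point): Centre of the wand scanner, half-way up: grey bar 22 mm wide and 28 mm high, 110 mm long in all, with a narrower black nose at its +x end (55 mm ahead of this point). 70 g, lies flat on the bench with this point 14 mm up; x runs along it to the nose, z up.
- reading_point (a point): The scanner's reading point, on its axis 60 mm ahead of the nose, 115 mm ahead of its centre.
- panel_face (a point): Centre of the white face of the upright inspection panel, fixed to the bench: panel 150 mm wide (y) x 150 mm high, 24 mm thick, on a dark foot that reaches 29 mm ahead of the face; this point is 115 mm above the bench. The face looks to -x of these axes, towards the robot.
- marker: Bystander: black and white marker pen, 135 mm long, lying; not the scanner. Origin at its underside.
- white_jar: Bystander: white jar with a black cap, 48 mm across, 92 mm high. Origin at its underside.
- dish: Bystander: petri dish, 62 mm across, 13 mm high. Origin at its underside.
- glass_beaker: Bystander: clear beaker, 55 mm across, 68 mm high. Origin at its underside.
Mind the look-alikes: they are no part of the job. There is more than one size of the part that bears scanner_middle; the job needs the larger.

How it is judged:
By the outcome, as a careful person would: the job done as asked, in the order asked, and still so for the second after the job is handed in, while the arm keeps its last pose, push and grip.
It also fails if it takes over 67 s, if anything falls off the work surface, if the arm or the gripper's body presses on something with over 40 N, if the wrist force passes 120 N, or if a joint passes its speed limit or range.

## Working session

There is one attempt and no reset: what is moved stays moved. The work goes in short steps, Python scripts to look and compute and a tool call to move; the robot and the scene stay as the last step left them, time stands still between calls to the robot, and variables do not carry over. Pictures are saved under pics/ and viewed, and the job is handed in when it is done.

Besides the shell and the picture viewer there is one more tool, called by a JSON object that holds its "name" and its "arguments". send_rows: Moves the arm, as the interface text tells. Its arguments: {"type":"object","properties":{"plan":{"type":"array"},"claw":{"type":"number"},"squeeze":{"type":"number"}},"required":["plan"]}

```bash
ls; mkdir -p pics; python3 - <<'E'
from plant import env
import cv2,numpy as np
s=env.read_state();print(s);print(env.tips_ahead)
for n in ["scene","top","wrist"]:
    p,d=env.read_camera(n);c=env.get_calibration(n);print(n,c)
    cv2.imwrite(f"pics/{n}0.png",p[:,:,::-1]);np.savez(f"pics/{n}0.npz",p=p,d=d,**c)
E
```

```text
pics
{'clock': 0.0, 'joint_positions': array([ 1.06231162,  0.60011575, -0.00248662,  1.60012555,  0.00184714,
        0.94292143, -0.07979795]), 'joint_velocities': array([ 0.00492939,  0.00059349,  0.00065377, -0.00026929, -0.0028822 ,
       -0.00112462, -0.00069493]), 'tau': array([-2.90939613e-03, -7.65059853e+01,  1.49674617e+00, -2.52352113e+01,
       -5.24243026e-02,  1.69361226e-02,  1.63760737e-04]), 'position': array([ 0.30314592, -0.65805064,  0.22576912]), 'tool_rot': array([-3.14003679e+00,  2.13562479e-04,  4.31826395e-01]), 'contact_force': array([-0.2491621 , -0.28992954,  0.42867993]), 'ft_torque': array([-0.02561383, -0.00936691,  0.02005765]), 'opening': 1.0007359591900413}
0.008
scene {'fx': 364.6741310547433, 'fy': 364.6741310547433, 'cx': 324.69184360394905, 'cy': 200.34907850559105, 'R': array([[-0.5972178 , -0.8017053 , -0.02448503],
       [-0.38332131,  0.31209825, -0.86928675],
       [ 0.70455353, -0.50976789, -0.49370135]]), 't': array([0.47255616, 0.25379169, 0.61830452])}
top {'fx': 378.46279624133297, 'fy': 378.46279624133297, 'cx': 320.4504934178088, 'cy': 199.90221310517745, 'R': array([[ 0.02184281, -0.99970106, -0.01098584],
       [-0.99560643, -0.02074995, -0.09130872],
       [ 0.09105347,  0.01293202, -0.99576203]]), 't': array([0.19341812, 0.57651552, 0.9183901 ])}
wrist {'fx': 358.06867961772275, 'fy': 358.06867961772275, 'cx': 322.27312072372837, 'cy': 202.29375781503572, 'R': array([[ 0.41824975, -0.90833139, -0.00111064],
       [-0.88014641, -0.40557334,  0.24668311],
       [-0.22452045, -0.10219763, -0.96909556]]), 't': array([-0.72400817, -0.02830641,  0.38864583])}
```

View pics/scene0.png

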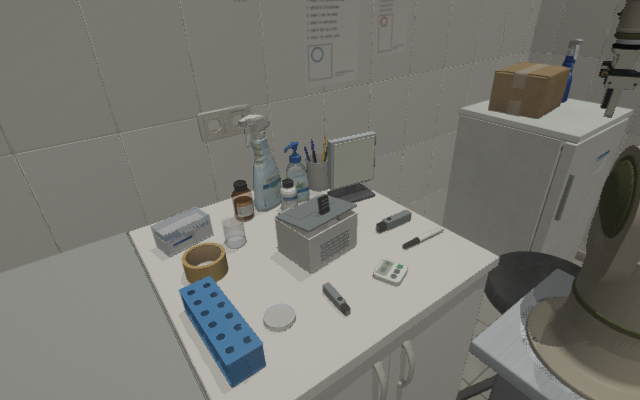

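View pics/top0.png

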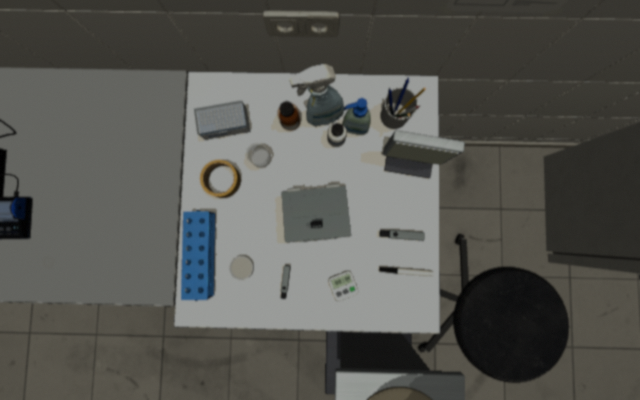

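View pics/wrist0.png

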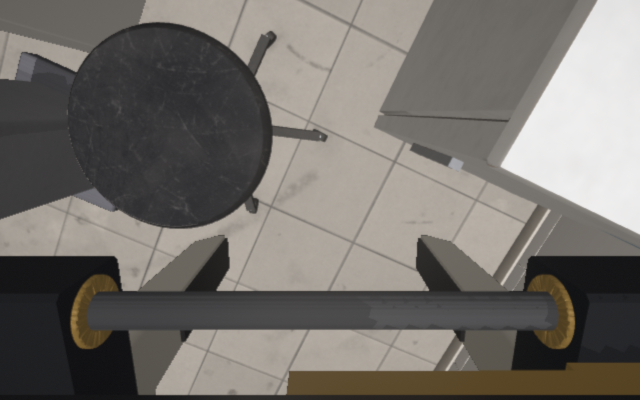

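Look-alikes for the scanner in the top view: the large grey bar at (402,235), a smaller grey bar at (286,280), and the marker at (405,270). By its size the large bar should be the scanner. I'll check it in close crops.

```bash
cat > h.py <<'E'
import numpy as np,cv2
def load(n):
    return np.load(f"pics/{n}.npz")
def cloud(z):
    d=z['d'];v,u=np.mgrid[0:400,0:640]
    X=np.stack([(u-z['cx'])/z['fx']*d,(v-z['cy'])/z['fy']*d,d],-1)
    W=(X-z['t'])@z['R']
    W[d<=0]=np.nan
    return W
def onplane(z,u,v,h):
    r=z['R'].T@np.array([(u-z['cx'])/z['fx'],(v-z['cy'])/z['fy'],1.]);o=-z['R'].T@z['t']
    return o+r*(h-o[2])/r[2]
E
python3 - <<'E'
from h import *
z=load('top0');W=cloud(z);p=z['p'][:,:,::-1]
a=cv2.resize(p[215:285,270:440],None,fx=4.7,fy=4.7,interpolation=cv2.INTER_CUBIC);cv2.imwrite('pics/c1.png',a)
a=cv2.resize(p[120:250,270:470],None,fx=4,fy=4,interpolation=cv2.INTER_CUBIC);cv2.imwrite('pics/c2.png',a)
z2=load('scene0');a=cv2.resize(z2['p'][120:270,260:460,::-1],None,fx=4,fy=4,interpolation=cv2.INTER_CUBIC);cv2.imwrite('pics/c3.png',a)
for u,v in [(402,235),(384,233),(422,235),(286,280),(316,223),(300,210),(330,195),(420,145),(300,300)]: print(u,v,W[v,u])
E
```

```text
402 235 [0.48934871 0.00192852 0.02612308]
384 233 [0.4933614  0.04542484 0.01965072]
422 235 [ 0.49043218 -0.04767968  0.02515218]
286 280 [0.37213281 0.28673334 0.01888779]
316 223 [0.51063095 0.21254882 0.15268465]
300 210 [0.54075039 0.25072598 0.10865773]
330 195 [0.57698144 0.1829934  0.10439827]
420 145 [ 0.67818796 -0.00321438  0.18473611]
300 300 [ 0.32096719  0.25197503 -0.00138359]
```

View pics/c1.png

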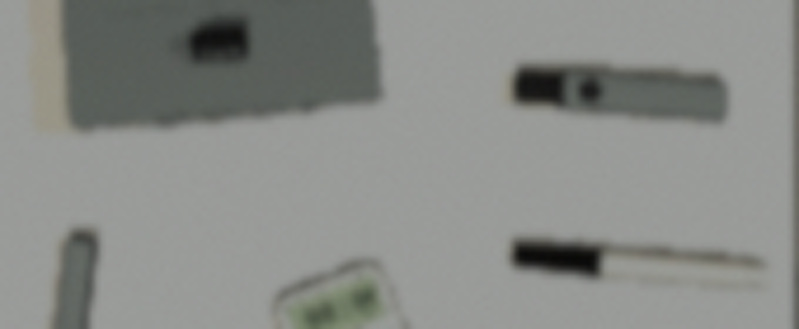

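View pics/c2.png

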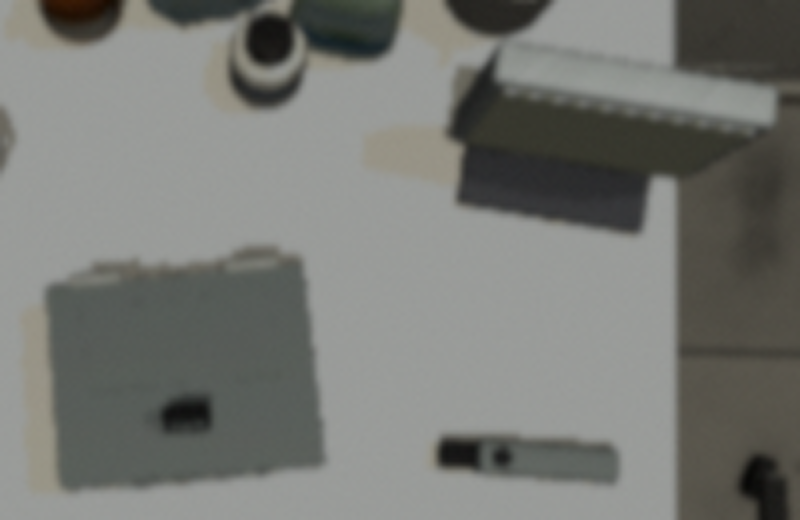

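View pics/c3.png

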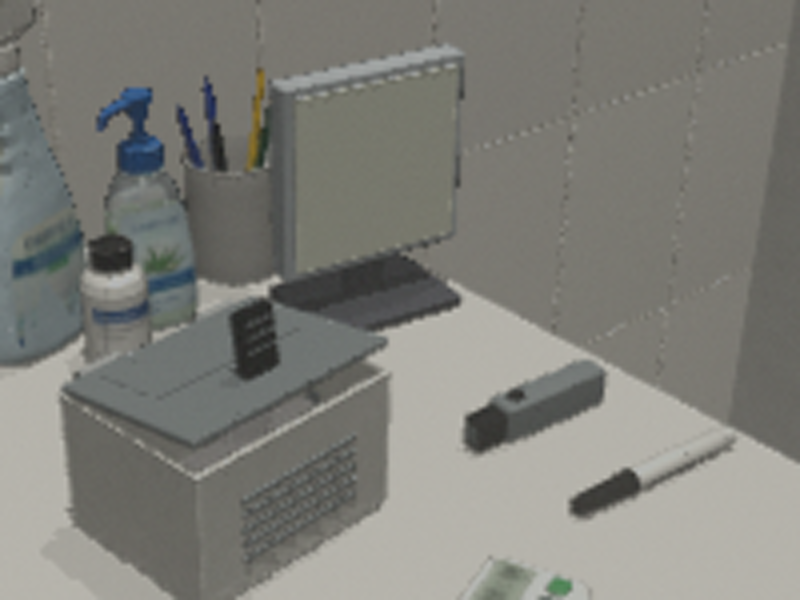

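```bash
python3 - <<'E'
from h import *
np.set_printoptions(precision=4,suppress=True)
zt=load('top0');zs=load('scene0');T=cloud(zt);S=cloud(zs)
def plane(P):
    P=P[~np.isnan(P).any(1)]
    for _ in range(6):
        c=P.mean(0);n=np.linalg.svd(P-c)[2][2];r=(P-c)@n;k=abs(r)<max(2*r.std(),.001);P=P[k]
    return c,n,r.std(),len(P)
def poly(pts):
    m=np.zeros((400,640),np.uint8);cv2.fillPoly(m,[np.array(pts,np.int32)],1);return m>0
# crop c3: px/4+260, /4+120
f=lambda L:[(x/4+260,y/4+120) for x,y in L]
print('front',plane(S[poly(f([(215,490),(375,405),(375,495),(220,580)]))]))
print('left',plane(S[poly(f([(80,425),(180,490),(185,570),(85,505)]))]))
print('panel',plane(S[poly(f([(310,120),(440,90),(440,215),(315,250)]))]))
# flap in top (c2: /4 +270, +120)
g=lambda L:[(x/4+270,y/4+120) for x,y in L]
c,n,r,N=plane(T[poly(g([(60,300),(290,280),(310,455),(75,475)]))]);print('flap top',c,n*np.sign(n[2]),r,N)
c,n,r,N=plane(S[poly(f([(90,390),(220,330),(240,385),(200,420)]))]);print('flap scene',c,n*np.sign(n[2]),r,N)
# scanner
for nm,W in(('top',T),('scene',S)):
  m=(W[...,2]>.012)&(W[...,2]<.04)&(W[...,0]>.45)&(W[...,0]<.53)&(W[...,1]<.1)&(W[...,1]>-.12)
  P=W[m][:,:2].astype(np.float32);print(nm,len(P),W[m].min(0),W[m].max(0),cv2.minAreaRect(P), 'topz',np.median(W[m][:,2]))
# flap handle
for nm,W in(('top',T),('scene',S)):
  m=(W[...,2]>.122)&(W[...,2]<.17)&(W[...,0]>.45)&(W[...,0]<.56)&(W[...,1]<.25)&(W[...,1]>.17)
  P=W[m];print('handle',nm,len(P),P.min(0),P.max(0),np.median(P,0))
for nm,W in(('top',T),('scene',S)):
  m=(W[...,2]>.085)&(W[...,2]<.118)&(W[...,0]>.45)&(W[...,0]<.66)&(W[...,1]<.32)&(W[...,1]>.08)
  print('flaprect',nm,cv2.minAreaRect(W[m][:,:2].astype(np.float32)))
m=(S[...,2]>.02)&(S[...,2]<.03)
print('bench z', np.nanmedian(T[poly([(320,310),(420,310),(420,320),(320,320)])],0))
for nm,W in(('top',T),('scene',S)):
  m=(W[...,2]>.05)&(W[...,0]>.6)&(W[...,0]<.8)&(W[...,1]<.05)&(W[...,1]>-.2)
  P=W[m];print('panel',nm,P.min(0),P.max(0))
print('campos',-zs['R'].T@zs['t'])
E
```

```text
front (array([0.474 , 0.2098, 0.0492]), array([-0.9929, -0.1189,  0.0043]), np.float64(0.0008519364431040045), 834)
left (array([0.5209, 0.2881, 0.0538]), array([ 0.1177, -0.993 ,  0.0032]), np.float64(0.0005044228741171726), 471)
panel (array([ 0.6734, -0.0196,  0.1156]), array([ 0.9889, -0.1486, -0.0008]), np.float64(0.0011004193082171684), 918)
flap top [0.5327 0.2154 0.1093] [0.1313 0.0173 0.9912] 0.0011726062017402574 2227
flap scene [0.5316 0.2451 0.1092] [0.1292 0.0219 0.9914] 0.0005012169569525744 415
top 381 [ 0.4799 -0.0527  0.0187] [0.5038 0.0561 0.0321] ((0.49182581901550293, 0.0016150139272212982), (0.1089489609003067, 0.021895980462431908), 87.09424591064453) topz 0.026187794578219483
scene 321 [ 0.4759 -0.0538  0.012 ] [0.5032 0.0572 0.03  ] ((0.4897051453590393, 0.0013075247406959534), (0.11062294244766235, 0.025561783462762833), 85.72560119628906) topz 0.023770670453809446
handle top 78 [0.5024 0.1997 0.1236] [0.5174 0.2256 0.1551] [0.5104 0.2125 0.1503]
handle scene 153 [0.4984 0.1987 0.1225] [0.5147 0.225  0.1535] [0.5045 0.2146 0.1396]
flaprect top ((0.5380493402481079, 0.215814471244812), (0.12488283962011337, 0.15000684559345245), 6.742374897003174)
flaprect scene ((0.5345351099967957, 0.21587198972702026), (0.12537351250648499, 0.15059754252433777), 6.71237850189209)
bench z [ 0.2884  0.0759 -0.0013]
panel top [ 0.6644 -0.0948  0.05  ] [0.799  0.05   0.1929]
panel scene [ 0.6602 -0.0949  0.05  ] [0.7861 0.0499 0.191 ]
campos [-0.0561  0.6148  0.5374]
```

The large bar at (402,235) is the scanner: about 110 x 22 mm, black nose pointing to +y. The small bar at (286,280) and the marker are not it. The unit's yaw is about 0.118, its centre is near (0.535, 0.215), and the flap is ajar by about 0.13. The panel's yaw is about -0.149. I'll move above the scanner.

{"name": "send_rows", "arguments": {"plan": [{"slide": [0.0094,0.033,0],"delta_rot": [0,0,0.054]},{"slide": [0.0094,0.033,0],"delta_rot": [0,0,0.054]},{"slide": [0.0094,0.033,0],"delta_rot": [0,0,0.054]},{"slide": [0.0094,0.033,0],"delta_rot": [0,0,0.054]},{"slide": [0.0094,0.033,0],"delta_rot": [0,0,0.054]},{"slide": [0.0094,0.033,0],"delta_rot": [0,0,0.054]},{"slide": [0.0094,0.033,0],"delta_rot": [0,0,0.054]},{"slide": [0.0094,0.033,0],"delta_rot": [0,0,0.054]},{"slide": [0.0094,0.033,0],"delta_rot": [0,0,0.054]},{"slide": [0.0094,0.033,0],"delta_rot": [0,0,0.054]},{"slide": [0.0094,0.033,0],"delta_rot": [0,0,0.054]},{"slide": [0.0094,0.033,0],"delta_rot": [0,0,0.054]},{"slide": [0.0094,0.033,0],"delta_rot": [0,0,0.054]},{"slide": [0.0094,0.033,0],"delta_rot": [0,0,0.054]},{"slide": [0.0094,0.033,0],"delta_rot": [0,0,0.054]},{"slide": [0.0094,0.033,0],"delta_rot": [0,0,0.054]},{"slide": [0.0094,0.033,0],"delta_rot": [0,0,0.054]},{"slide": [0.0094,0.033,0],"delta_rot": [0,0,0.054]},{"slide": [0.0094,0.033,0],"delta_rot": [0,0,0.054]},{"slide": [0.0094,0.033,0],"delta_rot": [0,0,0.054]}]}}

```text
clock: 1.82
position: [0.4915, 0.0031, 0.2267]
tool_rot: [3.142, 0.0, 1.514]
contact_force: [0.3, 0.5, 1.0]
opening: 0.998
```

```bash
cat >> h.py <<'E'
def snap(cam,name):
    from plant import env
    s=env.read_state();c=env.get_calibration(cam);p,d=env.read_camera(cam)
    cv2.imwrite(f"pics/{name}.png",p[:,:,::-1]);np.savez(f"pics/{name}.npz",p=p,d=d,**c)
    np.set_printoptions(precision=4,suppress=True)
    print({k:s[k] for k in('clock','joint_positions','position','tool_rot','contact_force','opening')})
    return load(name)
E
python3 - <<'E'
from h import *
z=snap('wrist','w1');W=cloud(z)
m=(W[...,2]>.015)&(W[...,2]<.035)&(W[...,0]>.45)&(W[...,0]<.53)&(W[...,1]<.1)&(W[...,1]>-.12)
P=W[m];print(P.min(0),P.max(0),cv2.minAreaRect(P[:,:2].astype(np.float32)))
E
```

```text
{'clock': 1.8167, 'joint_positions': array([ 0.1869,  0.346 , -0.4022,  2.1053,  0.2016,  0.7262, -0.4018]), 'position': array([0.4915, 0.0031, 0.2267]), 'tool_rot': array([3.1415, 0.0002, 1.5144]), 'contact_force': array([0.2898, 0.5075, 1.0238]), 'opening': 0.9979774198079528}
[ 0.4776 -0.0537  0.0166] [0.5029 0.0565 0.0303] ((0.4905224144458771, 0.0014264360070228577), (0.10981882363557816, 0.02187211439013481), 87.04428100585938)
```

View pics/w1.png

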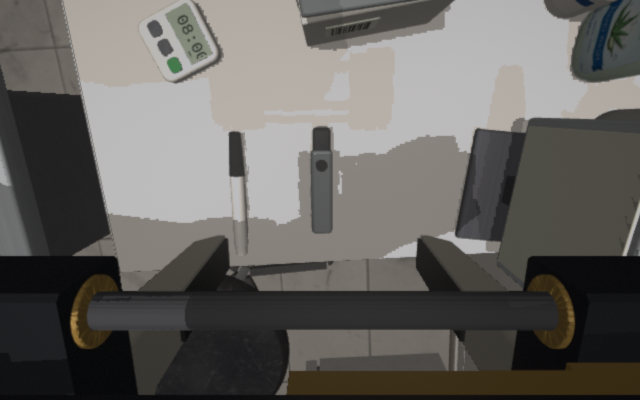

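```bash
python3 - <<'E'
from h import *
np.set_printoptions(precision=4,suppress=True)
z=load('w1');W=cloud(z)
a=cv2.resize(z['p'][0:60,290:460,::-1],None,fx=4.7,fy=4.7,interpolation=cv2.INTER_CUBIC);cv2.imwrite('pics/c4.png',a)
for u,v in [(350,28),(320,35),(335,25),(400,25),(430,18)]:print(u,v,W[v,u])
m=(W[...,2]>.02)&(W[...,2]<.085)&(W[...,1]>.12)&(W[...,1]<.16)&(W[...,0]>.47)&(W[...,0]<.6)
P=W[m];c=P.mean(0);n=np.linalg.svd(P-c)[2][2];print(len(P),c,n,P.min(0),P.max(0))
E
```

```text
350 28 [0.5225 0.1377 0.0561]
320 35 [0.4971 0.1357 0.0457]
335 25 [0.5094 0.1376 0.0709]
400 25 [0.5717 0.1446 0.0216]
430 18 [0.5979 0.1479 0.0266]
2276 [0.5421 0.141  0.0571] [ 0.1225 -0.9925  0.0016] [0.4835 0.1342 0.0201] [0.5998 0.1484 0.085 ]
```

View pics/c4.png

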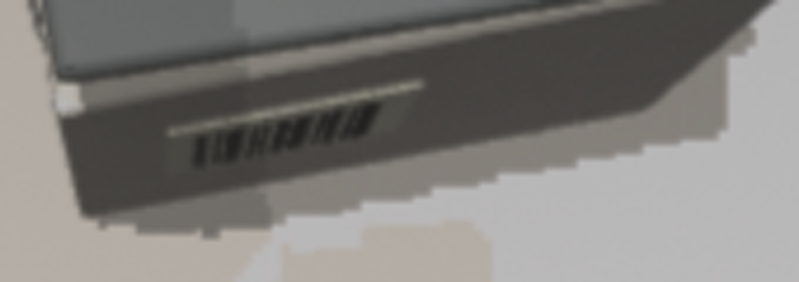

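{"name": "send_rows", "arguments": {"plan": [{"slide": [-0.001,-0.0015,-0.0205],"delta_rot": [0,0,0.004]},{"slide": [0,0,-0.0205],"delta_rot": [0,0,0]},{"slide": [0,0,-0.0205],"delta_rot": [0,0,0]},{"slide": [0,0,-0.0205],"delta_rot": [0,0,0]},{"slide": [0,0,-0.0205],"delta_rot": [0,0,0]},{"slide": [0,0,-0.0205],"delta_rot": [0,0,0]},{"slide": [0,0,-0.0205],"delta_rot": [0,0,0]},{"slide": [0,0,-0.0205],"delta_rot": [0,0,0]},{"slide": [0,0,-0.0205],"delta_rot": [0,0,0]},{"slide": [0,0,-0.0205],"delta_rot": [0,0,0]},{"slide": [0,0,-0.005],"delta_rot": [0,0,0]},{"slide": [0,0,-0.005],"delta_rot": [0,0,0]},{"slide": [0,0,0],"delta_rot": [0,0,0]},{"slide": [0,0,0],"delta_rot": [0,0,0]}], "claw": 60}}

```text
clock: 3.03
position: [0.4907, -0.0, 0.0122]
tool_rot: [3.141, 0.0, 1.516]
contact_force: [-0.3, -0.3, -0.0]
opening: 0.6
```

{"name": "send_rows", "arguments": {"plan": [{"slide": [0,0,0],"delta_rot": [0,0,0]},{"slide": [0,0,0],"delta_rot": [0,0,0]},{"slide": [0,0,0],"delta_rot": [0,0,0]},{"slide": [0,0,0],"delta_rot": [0,0,0]},{"slide": [0,0,0],"delta_rot": [0,0,0]},{"slide": [0,0,0],"delta_rot": [0,0,0]}], "claw": 0, "squeeze": 30}}

```text
clock: 3.53
position: [0.4905, -0.0, 0.0118]
tool_rot: [3.141, 0.0, 1.516]
contact_force: [-0.6, -0.2, 4.6]
opening: 0.235
```

{"name": "send_rows", "arguments": {"plan": [{"slide": [0,0,0.007],"delta_rot": [0,0,0]},{"slide": [0,0,0.01],"delta_rot": [0,0,0]},{"slide": [0,0,0.012],"delta_rot": [0,0,0]},{"slide": [0,0,0.012],"delta_rot": [0,0,0]},{"slide": [0.006,0.003,0],"delta_rot": [0,0,0.022]},{"slide": [0.006,0.003,0],"delta_rot": [0,0,0.022]},{"slide": [0.006,0.003,0],"delta_rot": [0,0,0.022]},{"slide": [0.006,0.003,0],"delta_rot": [0,0,0.022]},{"slide": [0.006,0.003,0],"delta_rot": [0,0,0.022]},{"slide": [0.006,0.003,0],"delta_rot": [0,0,0.022]},{"slide": [0.006,0.003,0],"delta_rot": [0,0,0.022]},{"slide": [0.005,0.0015,0],"delta_rot": [0,0,0.018]},{"slide": [0,0,0],"delta_rot": [0,0,0]},{"slide": [0,0,0],"delta_rot": [0,0,0]}]}}

```text
clock: 4.7
position: [0.5374, 0.0226, 0.0524]
tool_rot: [-3.141, -0.0, 1.688]
contact_force: [0.1, 0.8, -0.6]
opening: 0.236
```

```bash
python3 - <<'E'
from h import *
for cam in('wrist','scene'):
  z=snap(cam,cam[0]+'2');W=cloud(z)
  m=(W[...,2]>.045)&(W[...,2]<.08)&(W[...,0]>.49)&(W[...,0]<.6)&(W[...,1]<.1)&(W[...,1]>.03)
  P=W[m];print(len(P),P.min(0),P.max(0),cv2.minAreaRect(P[:,:2].astype(np.float32)))
z=load('w2');W=cloud(z)
m=(W[...,2]>.02)&(W[...,2]<.085)&(W[...,1]>.12)&(W[...,1]<.16)&(W[...,0]>.47)&(W[...,0]<.6)
P=W[m];c=P.mean(0);n=np.linalg.svd(P-c)[2][2];print(len(P),c,n)
E
```

```text
{'clock': 4.7, 'joint_positions': array([ 0.0473,  0.6557, -0.2828,  2.147 ,  0.4569,  0.3957, -0.488 ]), 'position': array([0.5374, 0.0226, 0.0524]), 'tool_rot': array([-3.1413, -0.    ,  1.6877]), 'contact_force': array([ 0.1178,  0.7565, -0.5999]), 'opening': 0.2364425881095513}
6851 [0.5153 0.03   0.0451] [0.5623 0.0796 0.08  ] ((0.5388214588165283, 0.054787810891866684), (0.047003209590911865, 0.049556635320186615), 0.02729203924536705)
{'clock': 4.75, 'joint_positions': array([ 0.0473,  0.6554, -0.2825,  2.1475,  0.4568,  0.3956, -0.4882]), 'position': array([0.5371, 0.0224, 0.0525]), 'tool_rot': array([-3.1411,  0.0001,  1.6874]), 'contact_force': array([ 0.0757, -0.2009, -0.811 ]), 'opening': 0.23401944928295648}
213 [0.5173 0.03   0.0454] [0.562  0.0791 0.0794] ((0.5392085313796997, 0.05468343198299408), (0.04476133733987808, 0.04900635406374931), 1.0960688591003418)
1450 [0.5408 0.1412 0.0247] [ 0.1185 -0.9929 -0.0087]
```

View pics/w2.png

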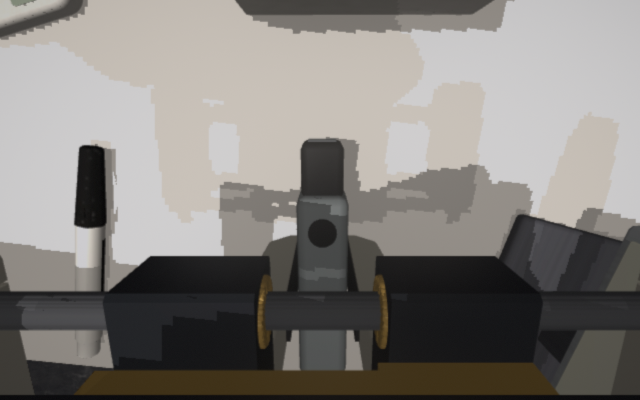

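View pics/s2.png

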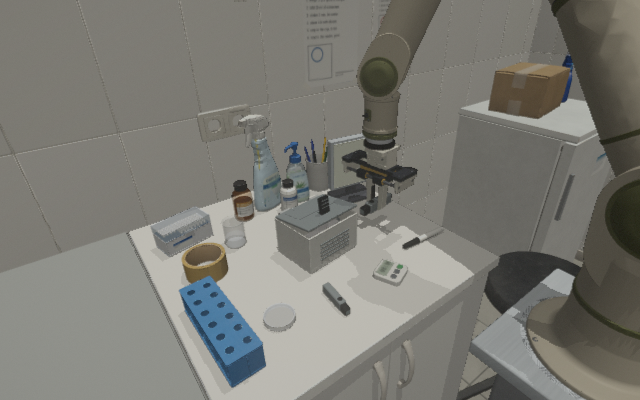

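```bash
python3 - <<'E'
from h import *
np.set_printoptions(precision=4,suppress=True)
z=load('w2');W=cloud(z)
m=(W[...,2]>.055)&(W[...,2]<.08)&(W[...,0]>.49)&(W[...,0]<.6)&(W[...,1]<.1)&(W[...,1]>.0)
v,u=np.mgrid[0:400,0:640]
m&=(v<255)&(v>135)&(abs(u-322)<32)
pts=[]
for a in range(145,190,4):
  q=W[a][m[a]]; q=q[q[:,2]>.058]
  print(a,(q[:,:2].min(0)+q[:,:2].max(0))/2,np.median(q[:,2]),np.ptp(q[:,0]))
for a in range(205,250,6):
  q=W[a][m[a]]; q=q[q[:,2]>.06]
  print(a,(q[:,:2].min(0)+q[:,:2].max(0))/2,np.median(q[:,2]),np.ptp(q[:,0]))
E
```

```text
145 [0.5311 0.077 ] 0.06262001414928607 0.016350359142077053
149 [0.5313 0.0755] 0.06302963525053805 0.01717540305119014
153 [0.5315 0.0739] 0.06330798220888484 0.01726787184026346
157 [0.5317 0.0723] 0.0630422845458797 0.017271476304560496
161 [0.5319 0.0707] 0.06333533198956665 0.017291589832935994
165 [0.532  0.0689] 0.063386991103298 0.017291280624908034
169 [0.5322 0.0672] 0.06317733881045166 0.017428660466187962
173 [0.5325 0.0657] 0.06351419519117756 0.017496054158356866
177 [0.5326 0.064 ] 0.062940148863211 0.017437999245681568
181 [0.5329 0.0624] 0.06317036786910463 0.01753772848881785
185 [0.533  0.0605] 0.06333748195768399 0.017613507328725353
189 [0.5333 0.0589] 0.06318785616876317 0.01773376934608728
205 [0.534  0.0529] 0.06686852085516225 0.021640852802744193
211 [0.5346 0.0504] 0.0672787001137358 0.021463947796626193
217 [0.5348 0.0479] 0.06724401775281724 0.021413304577809544
223 [0.5348 0.0452] 0.06764608076159029 0.02097495230497315
229 [0.5352 0.0428] 0.06795471497432343 0.021192005458464225
235 [0.5355 0.0401] 0.06797976458085195 0.021174476075227266
241 [0.5358 0.0374] 0.06795394344298464 0.021277883113652196
247 [0.5361 0.0342] 0.0672838797623574 0.021443815397375166
```

The nose is about 60 mm from the label and square to it, with the axis meeting the label at x = 0.524. Holding it there.

{"name": "send_rows", "arguments": {"plan": [{"slide": [0,0,0],"delta_rot": [0,0,0]},{"slide": [0,0,0],"delta_rot": [0,0,0]},{"slide": [0,0,0],"delta_rot": [0,0,0]},{"slide": [0,0,0],"delta_rot": [0,0,0]},{"slide": [0,0,0],"delta_rot": [0,0,0]},{"slide": [0,0,0],"delta_rot": [0,0,0]},{"slide": [0,0,0],"delta_rot": [0,0,0]},{"slide": [0,0,0],"delta_rot": [0,0,0]},{"slide": [0,0,0],"delta_rot": [0,0,0]},{"slide": [0,0,0],"delta_rot": [0,0,0]},{"slide": [0,0,0],"delta_rot": [0,0,0]},{"slide": [0,0,0],"delta_rot": [0,0,0]},{"slide": [0,0,0],"delta_rot": [0,0,0]},{"slide": [0,0,0],"delta_rot": [0,0,0]},{"slide": [0,0,0],"delta_rot": [0,0,0]},{"slide": [0,0,0],"delta_rot": [0,0,0]},{"slide": [0,0,0],"delta_rot": [0,0,0]},{"slide": [0,0,0],"delta_rot": [0,0,0]}]}}

```text
clock: 6.3
position: [0.5374, 0.0225, 0.0526]
tool_rot: [3.142, 0.0, 1.688]
contact_force: [0.1, 0.0, -0.5]
opening: 0.234
```

{"name": "send_rows", "arguments": {"plan": [{"slide": [-0.006,-0.0029,0],"delta_rot": [0,0,-0.0215]},{"slide": [-0.006,-0.0029,0],"delta_rot": [0,0,-0.0215]},{"slide": [-0.006,-0.0029,0],"delta_rot": [0,0,-0.0215]},{"slide": [-0.006,-0.0029,0],"delta_rot": [0,0,-0.0215]},{"slide": [-0.006,-0.0029,0],"delta_rot": [0,0,-0.0215]},{"slide": [-0.006,-0.0029,0],"delta_rot": [0,0,-0.0215]},{"slide": [-0.006,-0.0029,0],"delta_rot": [0,0,-0.0215]},{"slide": [-0.005,-0.0022,0],"delta_rot": [0,0,-0.0215]},{"slide": [0,0,-0.012],"delta_rot": [0,0,0]},{"slide": [0,0,-0.012],"delta_rot": [0,0,0]},{"slide": [0,0,-0.008],"delta_rot": [0,0,0]},{"slide": [0,0,-0.005],"delta_rot": [0,0,0]},{"slide": [0,0,-0.003],"delta_rot": [0,0,0]},{"slide": [0,0,0],"delta_rot": [0,0,0]}]}}

```text
clock: 7.47
position: [0.4902, 0.0001, 0.0122]
tool_rot: [-3.141, 0.0, 1.516]
contact_force: [-0.5, -0.2, -0.5]
opening: 0.234
```

{"name": "send_rows", "arguments": {"plan": [{"slide": [0,0,-0.0007],"delta_rot": [0,0,0]},{"slide": [0,0,0],"delta_rot": [0,0,0]}]}}

```text
clock: 7.63
position: [0.4905, 0.0001, 0.0121]
tool_rot: [3.141, -0.0, 1.516]
contact_force: [-0.2, 0.8, -0.3]
opening: 0.235
```

{"name": "send_rows", "arguments": {"plan": [{"slide": [0,0,0],"delta_rot": [0,0,0]},{"slide": [0,0,0],"delta_rot": [0,0,0]},{"slide": [0,0,0],"delta_rot": [0,0,0]},{"slide": [0,0,0],"delta_rot": [0,0,0]},{"slide": [0,0,0.02],"delta_rot": [0,0,0]},{"slide": [0,0,0.025],"delta_rot": [0,0,0]},{"slide": [0,0,0.03],"delta_rot": [0,0,0]},{"slide": [0,0,0.03],"delta_rot": [0,0,0]},{"slide": [0,0,0.03],"delta_rot": [0,0,0]},{"slide": [0,0,0.03],"delta_rot": [0,0,0]},{"slide": [0,0,0.03],"delta_rot": [0,0,0]},{"slide": [0,0,0.03],"delta_rot": [0,0,0]}], "claw": 55}}

```text
clock: 8.63
position: [0.4899, -0.0, 0.2386]
tool_rot: [-3.142, -0.0, 1.516]
contact_force: [0.8, -0.0, 0.5]
opening: 0.55
```

```bash
python3 - <<'E'
from h import *
z=snap('wrist','w3');W=cloud(z)
m=(W[...,2]>.015)&(W[...,2]<.035)&(W[...,0]>.45)&(W[...,0]<.53)&(W[...,1]<.1)&(W[...,1]>-.12)
P=W[m];print(P.min(0),P.max(0),cv2.minAreaRect(P[:,:2].astype(np.float32)))
for n in('top0','scene0'):
  T=cloud(load(n))
  for zl in (.05,.1,.15,.2,.25,.3):
    m=(T[...,2]>zl)&(T[...,2]<zl+.05)&(T[...,0]>.62)&(T[...,0]<.9)&(T[...,1]<.40)&(T[...,1]>.05)
    P=T[m]
    if len(P):print(n,zl,len(P),P.min(0),P.max(0))
E
```

```text
{'clock': 8.6333, 'joint_positions': array([ 0.2264,  0.3322, -0.4422,  2.0931,  0.2046,  0.7568, -0.3991]), 'position': array([ 0.4899, -0.    ,  0.2386]), 'tool_rot': array([-3.1415, -0.    ,  1.5158]), 'contact_force': array([ 0.7912, -0.0244,  0.4615]), 'opening': 0.5499131792293578}
[ 0.4774 -0.053   0.0155] [0.5027 0.0568 0.0301] ((0.4904361963272095, 0.0019427984952926636), (0.10936214029788971, 0.02174891158938408), 87.24726867675781)
top0 0.05 1394 [0.6547 0.0503 0.05  ] [0.8211 0.3999 0.1   ]
top0 0.1 894 [0.6867 0.05   0.1001] [0.8217 0.3067 0.15  ]
top0 0.15 422 [0.6871 0.0501 0.1502] [0.8157 0.2576 0.1999]
top0 0.2 291 [0.7749 0.1794 0.2003] [0.8095 0.2575 0.25  ]
top0 0.25 730 [0.7703 0.1796 0.2501] [0.8169 0.2683 0.2755]
scene0 0.05 1810 [0.651 0.05  0.05 ] [0.8204 0.3996 0.0999]
scene0 0.1 837 [0.6843 0.0501 0.1   ] [0.8187 0.306  0.1499]
scene0 0.15 453 [0.6841 0.0501 0.1501] [0.807  0.2558 0.1999]
scene0 0.2 411 [0.7705 0.1793 0.2002] [0.7935 0.2557 0.25  ]
scene0 0.25 276 [0.7673 0.18   0.25  ] [0.8098 0.267  0.2735]
```

View pics/w3.png

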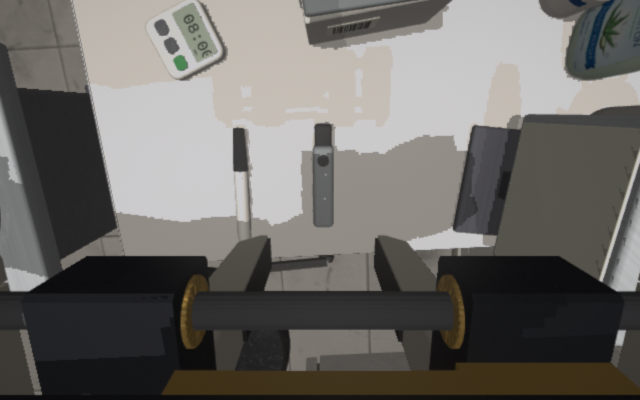

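The scanner is back at its original spot, released and flat. Moving above the flap handle.

{"name": "send_rows", "arguments": {"plan": [{"slide": [0.001,0.0106,0],"delta_rot": [0,0,0.0872]},{"slide": [0.001,0.0106,0],"delta_rot": [0,0,0.0872]},{"slide": [0.001,0.0106,0],"delta_rot": [0,0,0.0872]},{"slide": [0.001,0.0106,0],"delta_rot": [0,0,0.0872]},{"slide": [0.001,0.0106,0],"delta_rot": [0,0,0.0872]},{"slide": [0.001,0.0106,0],"delta_rot": [0,0,0.0872]},{"slide": [0.001,0.0106,0],"delta_rot": [0,0,0.0872]},{"slide": [0.001,0.0106,0],"delta_rot": [0,0,0.0872]},{"slide": [0.001,0.0106,0],"delta_rot": [0,0,0.0872]},{"slide": [0.001,0.0106,0],"delta_rot": [0,0,0.0872]},{"slide": [0.001,0.0106,0],"delta_rot": [0,0,0.0872]},{"slide": [0.001,0.0106,0],"delta_rot": [0,0,0.0872]},{"slide": [0.001,0.0106,0],"delta_rot": [0,0,0.0872]},{"slide": [0.001,0.0106,0],"delta_rot": [0,0,0.0872]},{"slide": [0.001,0.0106,0],"delta_rot": [0,0,0.0872]},{"slide": [0.001,0.0106,0],"delta_rot": [0,0,0.0872]},{"slide": [0.001,0.0106,0],"delta_rot": [0,0,0.0872]},{"slide": [0.001,0.0106,0],"delta_rot": [0,0,0.0872]},{"slide": [0.001,0.0106,0],"delta_rot": [0,0,0.0872]},{"slide": [0.001,0.0106,0],"delta_rot": [0,0,0.0872]}]}}

```text
clock: 10.35
position: [0.5103, 0.2123, 0.2367]
tool_rot: [-3.141, -0.0, -3.019]
contact_force: [0.0, -0.1, 0.9]
opening: 0.549
```

```bash
python3 - <<'E'
from h import *
z=snap('wrist','w4');W=cloud(z)
m=(W[...,2]>.128)&(W[...,2]<.17)&(W[...,0]>.45)&(W[...,0]<.56)&(W[...,1]<.25)&(W[...,1]>.17)
P=W[m];print(len(P),P.min(0),P.max(0),cv2.minAreaRect(P[:,:2].astype(np.float32)))
P=P[P[:,2]>.145];print(len(P),P.min(0),P.max(0),P.mean(0),cv2.minAreaRect(P[:,:2].astype(np.float32)))
E
```

```text
{'clock': 10.35, 'joint_positions': array([ 0.1241,  0.5142, -0.8945,  1.9491,  0.5042,  0.9179,  0.6677]), 'position': array([0.5103, 0.2123, 0.2367]), 'tool_rot': array([-3.1414, -0.0001, -3.0192]), 'contact_force': array([ 0.0152, -0.131 ,  0.9421]), 'opening': 0.5493713554762855}
862 [0.5011 0.1999 0.128 ] [0.5162 0.2262 0.1537] ((0.5084539651870728, 0.21305136382579803), (0.013104002922773361, 0.025918200612068176), 6.717982292175293)
582 [0.5031 0.2003 0.145 ] [0.5162 0.2262 0.1537] [0.5092 0.2132 0.1506] ((0.5096240639686584, 0.21314376592636108), (0.01085819210857153, 0.025608351454138756), 7.053999423980713)
```

View pics/w4.png

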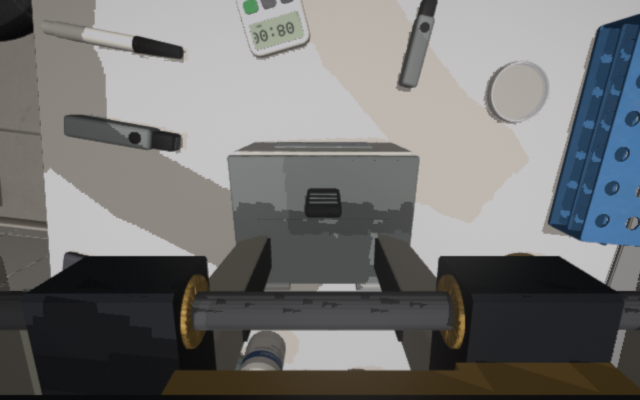

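{"name": "send_rows", "arguments": {"plan": [{"slide": [-0.001,0.0006,-0.02],"delta_rot": [0,0,0]},{"slide": [0,0,-0.025],"delta_rot": [0,0,0]},{"slide": [0,0,-0.025],"delta_rot": [0,0,0]},{"slide": [0,0,-0.02],"delta_rot": [0,0,0]},{"slide": [0,0,-0.01],"delta_rot": [0,0,0]},{"slide": [0,0,-0.006],"delta_rot": [0,0,0]},{"slide": [0,0,0],"delta_rot": [0,0,0]},{"slide": [0,0,0],"delta_rot": [0,0,0]}]}}

```text
clock: 11.07
position: [0.5096, 0.2129, 0.1315]
tool_rot: [3.141, 0.001, -3.024]
contact_force: [0.8, 0.4, 0.3]
opening: 0.551
```

{"name": "send_rows", "arguments": {"plan": [{"slide": [0,0,0],"delta_rot": [0,0,0]},{"slide": [0,0,0],"delta_rot": [0,0,0]},{"slide": [0,0,0],"delta_rot": [0,0,0]},{"slide": [0,0,0],"delta_rot": [0,0,0]},{"slide": [0,0,0],"delta_rot": [0,0,0]}], "claw": 0, "squeeze": 15}}

```text
clock: 11.48
position: [0.5096, 0.2127, 0.1313]
tool_rot: [3.141, 0.001, -3.024]
contact_force: [-0.5, -0.7, 1.3]
opening: 0.273
```

```bash
python3 - <<'E'
import numpy as np
f=np.linspace(.131,1.631,31);a=f+np.arctan2(32,90);R=.0955
u=-R*np.cos(a);z=R*np.sin(a);c,s=np.cos(.1193),np.sin(.1193)
P=np.round(np.stack([u*c,u*s,z],1),4);D=np.round(np.diff(P,axis=0),4)
for r in D:print('{"slide": %s, "delta_rot": [0, 0, 0]},'%r.tolist())
E
```

```text
{"slide": [0.0022, 0.0003, 0.0042], "delta_rot": [0, 0, 0]},
{"slide": [0.0025, 0.0002, 0.004], "delta_rot": [0, 0, 0]},
{"slide": [0.0027, 0.0004, 0.004], "delta_rot": [0, 0, 0]},
{"slide": [0.0028, 0.0003, 0.0038], "delta_rot": [0, 0, 0]},
{"slide": [0.0031, 0.0004, 0.0037], "delta_rot": [0, 0, 0]},
{"slide": [0.0032, 0.0004, 0.0035], "delta_rot": [0, 0, 0]},
{"slide": [0.0034, 0.0004, 0.0033], "delta_rot": [0, 0, 0]},
{"slide": [0.0035, 0.0004, 0.0032], "delta_rot": [0, 0, 0]},
{"slide": [0.0038, 0.0004, 0.0029], "delta_rot": [0, 0, 0]},
{"slide": [0.0038, 0.0005, 0.0028], "delta_rot": [0, 0, 0]},
{"slide": [0.004, 0.0005, 0.0026], "delta_rot": [0, 0, 0]},
{"slide": [0.0041, 0.0005, 0.0024], "delta_rot": [0, 0, 0]},
{"slide": [0.0042, 0.0005, 0.0022], "delta_rot": [0, 0, 0]},
{"slide": [0.0043, 0.0005, 0.0019], "delta_rot": [0, 0, 0]},
{"slide": [0.0044, 0.0005, 0.0018], "delta_rot": [0, 0, 0]},
{"slide": [0.0045, 0.0006, 0.0015], "delta_rot": [0, 0, 0]},
{"slide": [0.0046, 0.0005, 0.0013], "delta_rot": [0, 0, 0]},
{"slide": [0.0046, 0.0006, 0.001], "delta_rot": [0, 0, 0]},
{"slide": [0.0047, 0.0005, 0.0009], "delta_rot": [0, 0, 0]},
{"slide": [0.0047, 0.0006, 0.0005], "delta_rot": [0, 0, 0]},
{"slide": [0.0047, 0.0006, 0.0004], "delta_rot": [0, 0, 0]},
{"slide": [0.0048, 0.0005, 0.0001], "delta_rot": [0, 0, 0]},
{"slide": [0.0047, 0.0006, -0.0001], "delta_rot": [0, 0, 0]},
{"slide": [0.0047, 0.0006, -0.0004], "delta_rot": [0, 0, 0]},
{"slide": [0.0047, 0.0005, -0.0006], "delta_rot": [0, 0, 0]},
{"slide": [0.0047, 0.0006, -0.0008], "delta_rot": [0, 0, 0]},
{"slide": [0.0046, 0.0005, -0.0011], "delta_rot": [0, 0, 0]},
{"slide": [0.0046, 0.0006, -0.0013], "delta_rot": [0, 0, 0]},
{"slide": [0.0045, 0.0005, -0.0015], "delta_rot": [0, 0, 0]},
{"slide": [0.0044, 0.0005, -0.0018], "delta_rot": [0, 0, 0]},
```

{"name": "send_rows", "arguments": {"plan": [{"slide": [0.0022,0.0003,0.0042],"delta_rot": [0,0,0]},{"slide": [0.0025,0.0002,0.004],"delta_rot": [0,0,0]},{"slide": [0.0027,0.0004,0.004],"delta_rot": [0,0,0]},{"slide": [0.0028,0.0003,0.0038],"delta_rot": [0,0,0]},{"slide": [0.0031,0.0004,0.0037],"delta_rot": [0,0,0]},{"slide": [0.0032,0.0004,0.0035],"delta_rot": [0,0,0]},{"slide": [0.0034,0.0004,0.0033],"delta_rot": [0,0,0]},{"slide": [0.0035,0.0004,0.0032],"delta_rot": [0,0,0]}]}}

```text
clock: 12.15
position: [0.533, 0.2155, 0.161]
tool_rot: [3.142, -0.0, -3.023]
contact_force: [-2.9, 1.5, -4.1]
opening: 0.278
```

{"name": "send_rows", "arguments": {"plan": [{"slide": [0.0038,0.0004,0.0029],"delta_rot": [0,0,0]},{"slide": [0.0038,0.0005,0.0028],"delta_rot": [0,0,0]},{"slide": [0.004,0.0005,0.0026],"delta_rot": [0,0,0]},{"slide": [0.0041,0.0005,0.0024],"delta_rot": [0,0,0]},{"slide": [0.0042,0.0005,0.0022],"delta_rot": [0,0,0]},{"slide": [0.0043,0.0005,0.0019],"delta_rot": [0,0,0]},{"slide": [0.0044,0.0005,0.0018],"delta_rot": [0,0,0]},{"slide": [0.0045,0.0006,0.0015],"delta_rot": [0,0,0]},{"slide": [0.0046,0.0005,0.0013],"delta_rot": [0,0,0]},{"slide": [0.0046,0.0006,0.001],"delta_rot": [0,0,0]}]}}

```text
clock: 12.98
position: [0.5756, 0.2206, 0.1812]
tool_rot: [-3.142, 0.0, -3.023]
contact_force: [-3.9, 0.2, -1.0]
opening: 0.277
```

```bash
python3 - <<'E'
from h import *
z=snap('scene','s5')
cv2.imwrite('pics/c5.png',cv2.resize(z['p'][80:280,230:430,::-1],None,fx=3,fy=3))
E
```

```text
{'clock': 12.9833, 'joint_positions': array([ 0.07  ,  0.6442, -0.8166,  1.8656,  0.5959,  0.8947,  0.6524]), 'position': array([0.5756, 0.2206, 0.1812]), 'tool_rot': array([-3.1416,  0.0001, -3.0234]), 'contact_force': array([-3.9106,  0.2357, -1.0461]), 'opening': 0.27687791139074586}
```

View pics/c5.png

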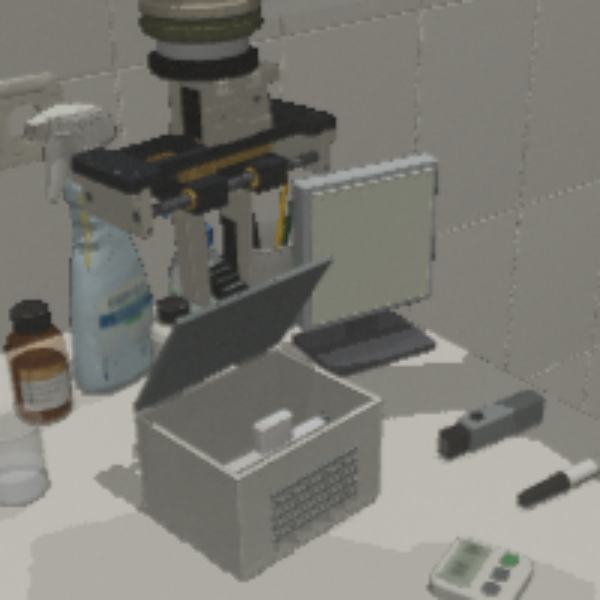

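The flap is opening well, and the filter's white tab now shows in the box. Finishing the arc.

{"name": "send_rows", "arguments": {"plan": [{"slide": [0.0047,0.0005,0.0009],"delta_rot": [0,0,0]},{"slide": [0.0047,0.0006,0.0005],"delta_rot": [0,0,0]},{"slide": [0.0047,0.0006,0.0004],"delta_rot": [0,0,0]},{"slide": [0.0048,0.0005,0.0001],"delta_rot": [0,0,0]},{"slide": [0.0047,0.0006,-0.0001],"delta_rot": [0,0,0]},{"slide": [0.0047,0.0006,-0.0004],"delta_rot": [0,0,0]},{"slide": [0.0047,0.0005,-0.0006],"delta_rot": [0,0,0]},{"slide": [0.0047,0.0006,-0.0008],"delta_rot": [0,0,0]},{"slide": [0.0046,0.0005,-0.0011],"delta_rot": [0,0,0]},{"slide": [0.0046,0.0006,-0.0013],"delta_rot": [0,0,0]},{"slide": [0.0045,0.0005,-0.0015],"delta_rot": [0,0,0]},{"slide": [0.0044,0.0005,-0.0018],"delta_rot": [0,0,0]},{"slide": [0,0,0],"delta_rot": [0,0,0]}]}}

```text
clock: 14.12
position: [0.6325, 0.2274, 0.1752]
tool_rot: [3.141, 0.002, -3.024]
contact_force: [0.9, 1.5, 4.9]
opening: 0.277
```

```bash
python3 - <<'E'
from h import *
z=snap('scene','s6');W=cloud(z)
cv2.imwrite('pics/c6.png',cv2.resize(z['p'][80:280,230:430,::-1],None,fx=3,fy=3))
m=(W[...,2]>.11)&(W[...,2]<.205)&(W[...,0]>.54)&(W[...,0]<.625)&(W[...,1]>.15)&(W[...,1]<.29)
P=W[m];
for _ in range(4):
  c=P.mean(0);n=np.linalg.svd(P-c)[2][2];r=(P-c)@n;P=P[abs(r)<max(2*r.std(),.001)]
print(len(P),c,n,r.std())
E
```

```text
{'clock': 14.1167, 'joint_positions': array([ 0.0577,  0.7093, -0.7972,  1.7425,  0.6086,  0.9527,  0.7029]), 'position': array([0.6325, 0.2274, 0.1752]), 'tool_rot': array([ 3.1408,  0.0017, -3.0239]), 'contact_force': array([0.8813, 1.5217, 4.8822]), 'opening': 0.27732212024817166}
1563 [0.5905 0.2231 0.1587] [-0.9929 -0.1187  0.0014] 0.0008196146727323993
```

View pics/c6.png

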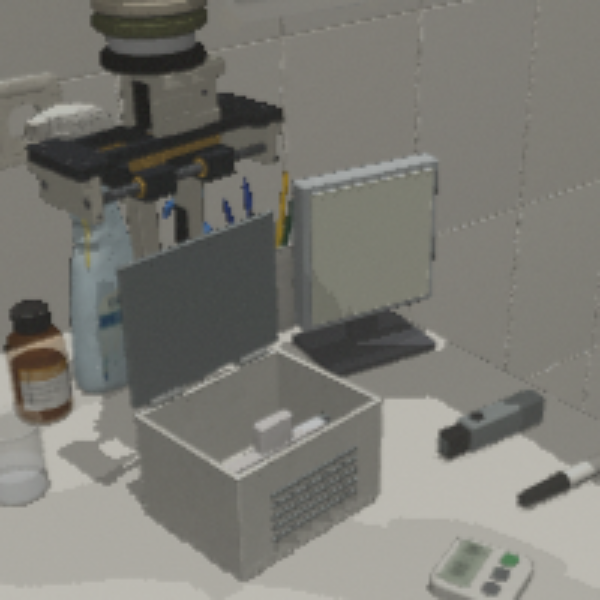

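{"name": "send_rows", "arguments": {"plan": [{"slide": [0.0045,0.0005,-0.0014],"delta_rot": [0,0,0]},{"slide": [0.0045,0.0005,-0.0018],"delta_rot": [0,0,0]},{"slide": [0,0,0],"delta_rot": [0,0,0]},{"slide": [0,0,0],"delta_rot": [0,0,0]}]}}

```text
clock: 14.5
position: [0.6401, 0.2283, 0.1717]
tool_rot: [3.141, -0.0, -3.023]
contact_force: [-0.1, 2.0, 0.6]
opening: 0.282
```

{"name": "send_rows", "arguments": {"plan": [{"slide": [0,0,0],"delta_rot": [0,0,0]},{"slide": [0,0,0],"delta_rot": [0,0,0]},{"slide": [0,0,0],"delta_rot": [0,0,0]},{"slide": [0,0,0],"delta_rot": [0,0,0]},{"slide": [0,0,0.012],"delta_rot": [0,0,0]},{"slide": [0,0,0.02],"delta_rot": [0,0,0]},{"slide": [0,0,0.02],"delta_rot": [0,0,0]},{"slide": [0,0,0.02],"delta_rot": [0,0,0]},{"slide": [0,0,0.02],"delta_rot": [0,0,0]}], "claw": 58}}

```text
clock: 15.25
position: [0.6398, 0.2281, 0.266]
tool_rot: [3.142, 0.0, -3.023]
contact_force: [-0.4, -0.5, 0.7]
opening: 0.578
```

```bash
python3 - <<'E'
from h import *
z=snap('scene','s7');W=cloud(z)
cv2.imwrite('pics/c7.png',cv2.resize(z['p'][80:280,230:430,::-1],None,fx=3,fy=3))
m=(W[...,2]>.11)&(W[...,2]<.205)&(W[...,0]>.54)&(W[...,0]<.625)&(W[...,1]>.15)&(W[...,1]<.29)
P=W[m];
for _ in range(4):
  c=P.mean(0);n=np.linalg.svd(P-c)[2][2];r=(P-c)@n;P=P[abs(r)<max(2*r.std(),.001)]
print(len(P),c,n,r.std())
# tab
for n in ('scene','top'):
  z=snap(n,n[0]+'8');W=cloud(z)
  m=(W[...,2]>.078)&(W[...,2]<.094)&(W[...,0]>.495)&(W[...,0]<.55)&(W[...,1]<.255)&(W[...,1]>.175)
  P=W[m];print(n,len(P),P.min(0),P.max(0),cv2.minAreaRect(P[:,:2].astype(np.float32)))
cv2.imwrite('pics/c8.png',cv2.resize(z['p'][130:270,250:380,::-1],None,fx=4,fy=4))
E
```

```text
{'clock': 15.25, 'joint_positions': array([ 0.0899,  0.6343, -0.8519,  1.6363,  0.5205,  1.1125,  0.7869]), 'position': array([0.6398, 0.2281, 0.266 ]), 'tool_rot': array([ 3.1415,  0.0003, -3.0232]), 'contact_force': array([-0.3843, -0.5294,  0.6715]), 'opening': 0.5776380361043479}
1694 [0.5957 0.2231 0.1588] [-0.9892 -0.1197  0.0846] 0.0009005245024235561
{'clock': 15.3, 'joint_positions': array([ 0.0904,  0.6305, -0.8541,  1.6319,  0.5193,  1.1148,  0.788 ]), 'position': array([0.641 , 0.2294, 0.2703]), 'tool_rot': array([ 3.1398,  0.0052, -3.0233]), 'contact_force': array([1.5787, 0.4572, 3.0671]), 'opening': 0.5776012064188168}
scene 93 [0.5094 0.1958 0.0781] [0.525  0.2297 0.0914] ((0.5174078941345215, 0.2128615528345108), (0.01280947681516409, 0.033599529415369034), 7.517590522766113)
{'clock': 15.35, 'joint_positions': array([ 0.0899,  0.6319, -0.8532,  1.634 ,  0.5208,  1.1118,  0.7865]), 'position': array([0.6409, 0.2294, 0.2686]), 'tool_rot': array([ 3.1399,  0.0053, -3.0234]), 'contact_force': array([ 0.2877, -0.327 , -0.2384]), 'opening': 0.5813030628582984}
top 74 [0.5145 0.1979 0.0837] [0.5269 0.2306 0.0939] ((0.5207244157791138, 0.21425224840641022), (0.011786695569753647, 0.03262434899806976), 1.325958013534546)
```

View pics/c7.png

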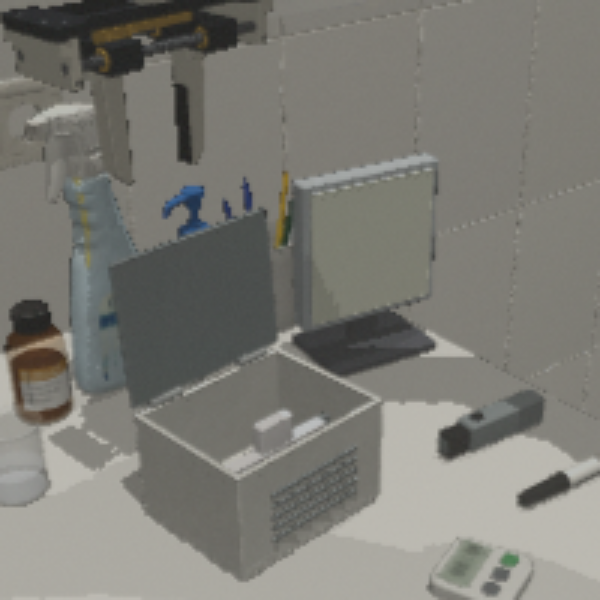

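View pics/c8.png

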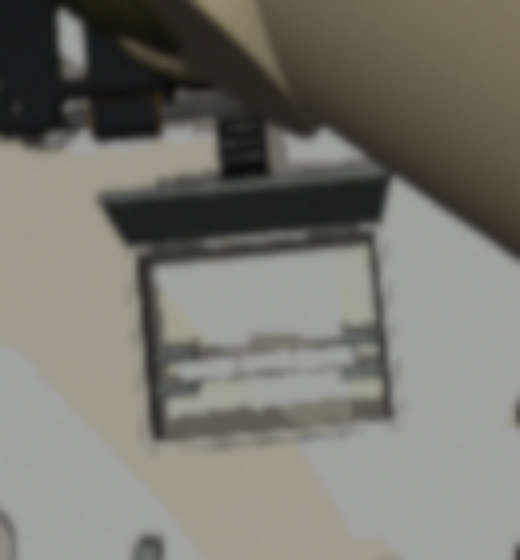

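{"name": "send_rows", "arguments": {"plan": [{"slide": [-0.02,-0.0025,0],"delta_rot": [0,0,0]},{"slide": [-0.02,-0.0025,0],"delta_rot": [0,0,0]},{"slide": [-0.02,-0.0025,0],"delta_rot": [0,0,0]},{"slide": [-0.02,-0.0025,0],"delta_rot": [0,0,0]},{"slide": [-0.02,-0.0025,0],"delta_rot": [0,0,0]},{"slide": [-0.02,-0.0025,0],"delta_rot": [0,0,0]},{"slide": [0,0,-0.02],"delta_rot": [0,0,0]},{"slide": [0,0,-0.02],"delta_rot": [0,0,0]},{"slide": [0,0,-0.02],"delta_rot": [0,0,0]},{"slide": [0,0,0],"delta_rot": [0,0,0]},{"slide": [0,0,0],"delta_rot": [0,0,0]}]}}

```text
clock: 16.32
position: [0.5192, 0.2128, 0.2034]
tool_rot: [-3.141, -0.002, -3.023]
contact_force: [0.1, 0.6, 0.0]
opening: 0.579
```

```bash
python3 - <<'E'
from h import *
z=snap('wrist','w9');W=cloud(z)
m=(W[...,2]>.084)&(W[...,2]<.097)&(W[...,0]>.495)&(W[...,0]<.55)&(W[...,1]<.255)&(W[...,1]>.175)
P=W[m];print(len(P),P.min(0),P.max(0),np.median(P[:,2]),cv2.minAreaRect(P[:,:2].astype(np.float32)))
E
```

```text
{'clock': 16.3167, 'joint_positions': array([ 0.093 ,  0.5601, -0.8539,  1.9648,  0.5512,  0.8684,  0.6322]), 'position': array([0.5192, 0.2128, 0.2034]), 'tool_rot': array([-3.141 , -0.0025, -3.0228]), 'contact_force': array([0.068 , 0.5809, 0.0275]), 'opening': 0.579432909894964}
660 [0.5118 0.1977 0.0843] [0.5263 0.2312 0.0916] 0.08928849274336603 ((0.5190131664276123, 0.21447531878948212), (0.011961981654167175, 0.033056557178497314), 6.041201591491699)
```

View pics/w9.png

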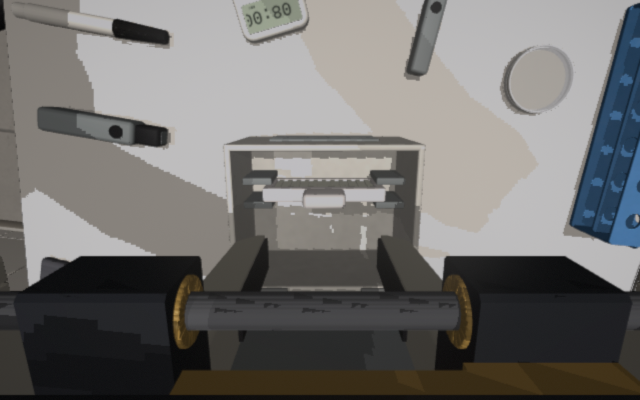

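{"name": "send_rows", "arguments": {"plan": [{"slide": [0,0.0015,-0.02],"delta_rot": [0,0,0]},{"slide": [0,0,-0.025],"delta_rot": [0,0,0]},{"slide": [0,0,-0.025],"delta_rot": [0,0,0]},{"slide": [0,0,-0.025],"delta_rot": [0,0,0]},{"slide": [0,0,-0.014],"delta_rot": [0,0,0]},{"slide": [0,0,-0.01],"delta_rot": [0,0,0]},{"slide": [0,0,-0.005],"delta_rot": [0,0,0]},{"slide": [0,0,0],"delta_rot": [0,0,0]},{"slide": [0,0,0],"delta_rot": [0,0,0]}]}}

```text
clock: 17.12
position: [0.5204, 0.215, 0.081]
tool_rot: [3.141, 0.001, -3.023]
contact_force: [-0.4, -0.1, 0.5]
opening: 0.582
```

{"name": "send_rows", "arguments": {"plan": [{"slide": [0,0,0],"delta_rot": [0,0,0]},{"slide": [0,0,0],"delta_rot": [0,0,0]},{"slide": [0,0,0],"delta_rot": [0,0,0]},{"slide": [0,0,0],"delta_rot": [0,0,0]},{"slide": [0,0,0],"delta_rot": [0,0,0]},{"slide": [0,0,0],"delta_rot": [0,0,0]}], "claw": 0, "squeeze": 40}}

```text
clock: 17.62
position: [0.5202, 0.2146, 0.0807]
tool_rot: [-3.141, 0.001, -3.024]
contact_force: [0.6, -1.3, 5.3]
opening: 0.36
```

{"name": "send_rows", "arguments": {"plan": [{"slide": [0,0,0.004],"delta_rot": [0,0,0]},{"slide": [0,0,0.007],"delta_rot": [0,0,0]},{"slide": [0,0,0.01],"delta_rot": [0,0,0]},{"slide": [0,0,0.01],"delta_rot": [0,0,0]},{"slide": [0,0,0.01],"delta_rot": [0,0,0]},{"slide": [0,0,0.01],"delta_rot": [0,0,0]},{"slide": [0,0,0.012],"delta_rot": [0,0,0]},{"slide": [0,0,0.012],"delta_rot": [0,0,0]},{"slide": [0,0,0.012],"delta_rot": [0,0,0]},{"slide": [0,0,0.012],"delta_rot": [0,0,0]},{"slide": [0,0,0.012],"delta_rot": [0,0,0]},{"slide": [0,0,0.009],"delta_rot": [0,0,0]}]}}

```text
clock: 18.62
position: [0.5201, 0.2148, 0.2018]
tool_rot: [3.141, 0.001, -3.023]
contact_force: [0.9, 0.7, -1.1]
opening: 0.358
```

```bash
python3 - <<'E'
from h import *
z=snap('scene','s10')
cv2.imwrite('pics/c10.png',cv2.resize(z['p'][60:280,230:450,::-1],None,fx=2.7,fy=2.7))
z0=load('scene0');S=cloud(z);
m=np.zeros((400,640),np.uint8)
S0=cloud(z0);T0=cloud(load('top0'))
# panel: extents of face region
for n,W in(('s',S0),('t',T0),('w1',cloud(load('w1'))),('w3',cloud(load('w3')))):
  m=(W[...,2]>.04)&(W[...,2]<.186)&(W[...,0]>.64)&(W[...,0]<.73)&(W[...,1]<.09)&(W[...,1]>-.13)
  P=W[m]
  ux=np.array([.989,-.1486]);uy=np.array([.1486,.989])
  a=P[:,:2]@ux;b=P[:,:2]@uy
  print(n,len(P),np.percentile(a,[5,25,50,75]),b.min(),b.max(),P[:,2].min(),P[:,2].max())
  if len(P)>50:
    print(np.histogram(a,bins=8))
E
```

```text
{'clock': 18.6167, 'joint_positions': array([ 0.0882,  0.5622, -0.8515,  1.9656,  0.5563,  0.863 ,  0.6253]), 'position': array([0.5201, 0.2148, 0.2018]), 'tool_rot': array([ 3.1413,  0.0009, -3.0234]), 'contact_force': array([ 0.9224,  0.7418, -1.1452]), 'opening': 0.3583391196240913}
s 2186 [0.6664 0.6681 0.6693 0.6707] 0.0052567822513386675 0.1576053995850557 0.04045203483648225 0.1859955313205815
(array([ 378, 1429,  251,   30,   34,   27,   28,    9]), array([0.6639, 0.6676, 0.6714, 0.6751, 0.6788, 0.6825, 0.6863, 0.69  ,
       0.6937]))
t 1141 [0.6694 0.6698 0.6701 0.6706] 0.008010578842771678 0.15732858705537095 0.04204028184873549 0.18599499201753603
(array([983,  86,  15,  12,  15,  14,  10,   6]), array([0.6686, 0.6721, 0.6756, 0.679 , 0.6825, 0.6859, 0.6894, 0.6928,
       0.6963]))
w1 17869 [0.668  0.6685 0.6689 0.6693] 0.007963470519723764 0.1571481003578761 0.04002471662050043 0.1859932173165973
(array([ 1055, 11600,  3610,  1130,   345,    67,    50,    12]), array([0.6669, 0.6681, 0.6692, 0.6704, 0.6715, 0.6727, 0.6738, 0.675 ,
       0.6761]))
w3 18689 [0.668  0.6686 0.6689 0.6694] 0.011860787201531008 0.1570940786202746 0.040038267029743405 0.18599285006269078
(array([  91, 6043, 9714, 1495, 1078,  167,   61,   40]), array([0.6664, 0.6676, 0.6687, 0.6698, 0.6709, 0.672 , 0.6731, 0.6742,
       0.6753]))
```

View pics/c10.png

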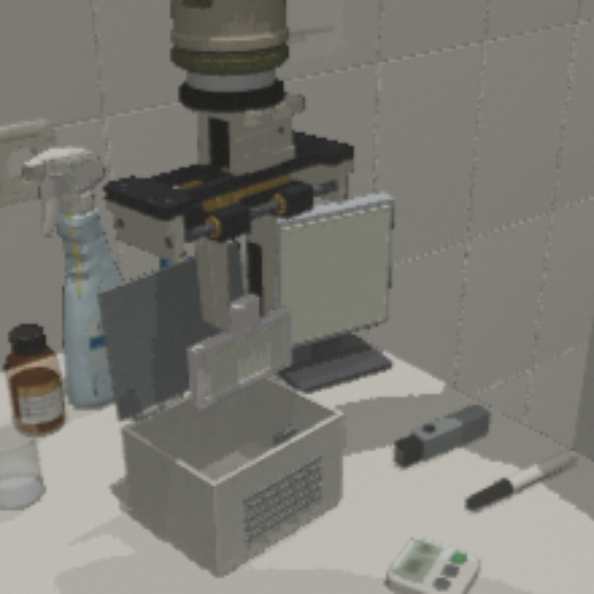

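{"name": "send_rows", "arguments": {"plan": [{"slide": [0,-0.008,0],"delta_rot": [0,0,-0.012]},{"slide": [0,-0.014,0],"delta_rot": [0,0,-0.022]},{"slide": [0,-0.016,0],"delta_rot": [0,0,-0.023]},{"slide": [0,-0.016,0],"delta_rot": [0,0,-0.023]},{"slide": [0,-0.016,0],"delta_rot": [0,0,-0.023]},{"slide": [0,-0.016,0],"delta_rot": [0,0,-0.023]},{"slide": [0,-0.016,0],"delta_rot": [0,0,-0.023]},{"slide": [0,-0.016,0],"delta_rot": [0,0,-0.023]},{"slide": [0,-0.016,0],"delta_rot": [0,0,-0.023]},{"slide": [0,-0.016,0],"delta_rot": [0,0,-0.023]},{"slide": [0,-0.016,0],"delta_rot": [0,0,-0.023]},{"slide": [0,-0.014,0],"delta_rot": [0,0,-0.026]},{"slide": [0.01,-0.0067,-0.0075],"delta_rot": [0,0,0]},{"slide": [0.01,-0.0067,-0.0075],"delta_rot": [0,0,0]},{"slide": [0.01,-0.0067,-0.0075],"delta_rot": [0,0,0]},{"slide": [0.01,-0.0067,-0.0075],"delta_rot": [0,0,0]},{"slide": [0.01,-0.0067,-0.0075],"delta_rot": [0,0,0]},{"slide": [0.01,-0.0067,-0.0065],"delta_rot": [0,0,0]},{"slide": [0.007,0,-0.003],"delta_rot": [0,0,0]},{"slide": [0.0047,0,0],"delta_rot": [0,0,0]}]}}

```text
clock: 20.33
position: [0.5923, -0.0057, 0.1519]
tool_rot: [3.141, -0.001, 2.992]
contact_force: [0.8, -0.4, -1.3]
opening: 0.361
```

{"name": "send_rows", "arguments": {"plan": [{"slide": [0,0,0],"delta_rot": [0,0,0]},{"slide": [0,0,0],"delta_rot": [0,0,0]},{"slide": [0,0,0],"delta_rot": [0,0,0]},{"slide": [0,0,0],"delta_rot": [0,0,0]}]}}

```text
clock: 20.67
position: [0.5913, -0.0052, 0.1536]
tool_rot: [-3.141, 0.0, 2.993]
contact_force: [0.5, 0.1, -1.1]
opening: 0.363
```

```bash
python3 - <<'E'
from h import *
def plane(P):
    for _ in range(6):
        c=P.mean(0);n=np.linalg.svd(P-c)[2][2];r=(P-c)@n;P=P[abs(r)<max(2*r.std(),.001)]
    return c,n,r.std(),len(P)
W=cloud(load('w1'));m=(W[...,2]>.05)&(W[...,2]<.18)&(W[...,0]>.64)&(W[...,0]<.73)&(W[...,1]<.09)&(W[...,1]>-.13)
print('panel w1',plane(W[m]))
for cam in('scene','top','wrist'):
  z=snap(cam,cam[0]+'11');W=cloud(z)
  m=(W[...,2]>.085)&(W[...,2]<.145)&(W[...,0]>.555)&(W[...,0]<.63)&(W[...,1]<.07)&(W[...,1]>-.08)
  P=W[m];print(cam,len(P))
  if len(P)>20: print(plane(P),P.min(0),P.max(0))
z=load('s11');cv2.imwrite('pics/c11.png',cv2.resize(z['p'][60:280,230:450,::-1],None,fx=2.7,fy=2.7))
E
```

```text
panel w1 (array([ 0.67603218, -0.00150005,  0.12045643]), array([-9.88867984e-01,  1.48795354e-01, -2.29309071e-04]), np.float64(0.00043114752250352547), 14934)
{'clock': 20.6667, 'joint_positions': array([ 0.4001,  0.6291, -0.7333,  1.9478,  0.5884,  0.7894,  0.7541]), 'position': array([ 0.5913, -0.0052,  0.1536]), 'tool_rot': array([-3.1415,  0.0004,  2.9935]), 'contact_force': array([ 0.5045,  0.1403, -1.0892]), 'opening': 0.36347165759036726}
scene 658
(array([ 0.5853, -0.0032,  0.1149]), array([ 0.9893, -0.1461,  0.0016]), np.float64(0.0011809587240745835), 518) [ 0.5741 -0.0573  0.0867] [0.6033 0.0472 0.1448]
{'clock': 20.7167, 'joint_positions': array([ 0.4002,  0.6291, -0.7331,  1.9477,  0.5885,  0.7894,  0.7541]), 'position': array([ 0.5914, -0.0053,  0.1536]), 'tool_rot': array([-3.1414,  0.0005,  2.9934]), 'contact_force': array([-0.5026,  0.4391, -0.5699]), 'opening': 0.36174513211840975}
top 14
{'clock': 20.7667, 'joint_positions': array([ 0.4003,  0.6291, -0.733 ,  1.9476,  0.5885,  0.7894,  0.7542]), 'position': array([ 0.5914, -0.0055,  0.1535]), 'tool_rot': array([-3.1414,  0.0005,  2.9931]), 'contact_force': array([ 0.123 ,  0.915 , -0.9503]), 'opening': 0.36000588643010456}
wrist 6575
(array([ 0.5853, -0.004 ,  0.1171]), array([ 0.989 , -0.1481,  0.0055]), np.float64(0.0007546403106022692), 5388) [ 0.5767 -0.0566  0.0871] [0.6029 0.0472 0.145 ]
```

View pics/c11.png

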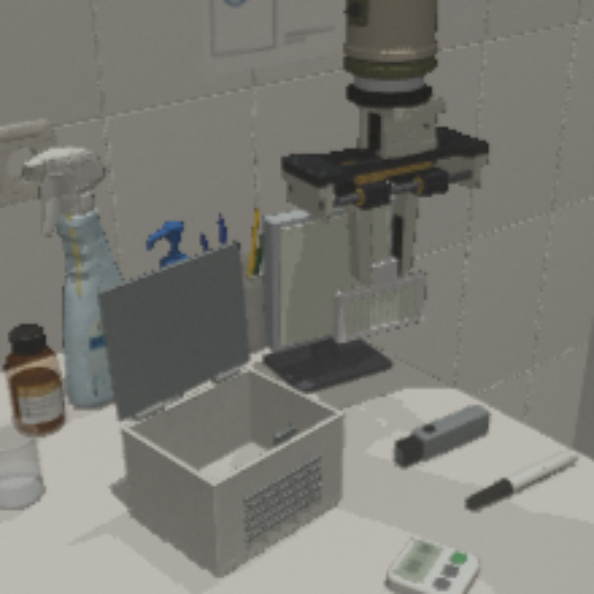

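View pics/w11.png

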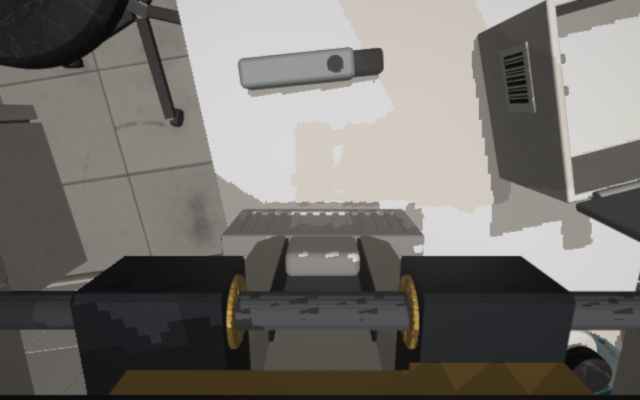

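{"name": "send_rows", "arguments": {"plan": [{"slide": [0,0,0.001],"delta_rot": [0,0,0]},{"slide": [0,0,0],"delta_rot": [0,0,0]},{"slide": [0,0,0],"delta_rot": [0,0,0]},{"slide": [0,0,0],"delta_rot": [0,0,0]},{"slide": [0,0,0],"delta_rot": [0,0,0]},{"slide": [0,0,0],"delta_rot": [0,0,0]},{"slide": [0,0,0],"delta_rot": [0,0,0]},{"slide": [0,0,0],"delta_rot": [0,0,0]},{"slide": [0,0,0],"delta_rot": [0,0,0]},{"slide": [0,0,0],"delta_rot": [0,0,0]},{"slide": [0,0,0],"delta_rot": [0,0,0]},{"slide": [0,0,0],"delta_rot": [0,0,0]}]}}

```text
clock: 21.82
position: [0.5916, -0.0056, 0.1541]
tool_rot: [3.142, 0.0, 2.993]
contact_force: [-0.2, 0.3, 0.1]
opening: 0.365
```

```bash
python3 - <<'E'
from plant import env
s=env.read_state();print(s['clock'],s['position'],s['joint_velocities'],s['opening'])
print(env.finish_job())
E
```

```text
21.8167 [ 0.59160187 -0.00555779  0.15411729] [-0.00066966 -0.00056783 -0.00102717  0.00037857  0.00121098  0.00028347
 -0.00150863] 0.3652079698275165
the job is handed in; nothing more can be done
None
```

The job is done and handed in at 21.8 s, with every step done in the order asked.

- **Scanner:** I picked up the larger one and held it for over 1.5 s with its nose about 60 mm from the label. Its axis was within about 0.3° of square to the label. I then laid it back where it had been, lying flat, and let it go; the wrist camera confirmed this.
- **Flap:** I swung it up by its handle. A plane fit to the scene camera's depth gave an angle of about 1.655 rad, and the flap stayed there after release.
- **Filter plate:** I drew it out by its tab. It is held upright and steady in front of the panel's middle:
  - **Angle:** its broad face is parallel to the panel within about 0.2°.
  - **Distance:** its centre is about 83 mm from the panel, with the near face at about 77 mm and the far face at about 89 mm.
  - **Height:** its middle is about 114 mm above the bench.
- **Other things:** nothing looked disturbed in the last pictures, though I didn't measure the other items. Contact forces stayed low, at most about 6 N in the readings.

No check failed. The scene and top cameras disagreed by 2–3 mm in x, so I used the wrist camera for the fine positions.

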